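# Open the shaft jig and roll the shaft until its flat is felt on top

### The arm

A 6-joint arm with a two-finger parallel gripper is mounted at the origin on a cart in front of the work surface, level with it; the furniture and walls round the work are solid. World frame = base frame: x ahead of the robot, y to its left, z up, the work surface at z = 0. Lengths are in m, angles in rad, forces in N, time in s.
With the tool pointing down it reaches from about 0.4 to 0.825 m from the base axis. Payload 7 kg.
Tool frame: the origin (TCP) lies on the front face of the gripper's body, between the roots of the fingers; the fingertips stand 66 mm ahead of it and the grasp point (between the pads) lies 47 mm ahead of it; z points along the fingers, y is the line along which they close (so a half turn about z gives the same grasp; the last joint's range is limited). The gripper opens to 88 mm and grips with 3 to 60 N. Pads are 19 mm wide; open, the fingers measure 130 mm over their backs; the gripper's body (78 mm by 193 mm) begins 47 mm behind the grasp point.
Start: joints at [1.518, 0.359, 0.012, 0, -1.224, -0.288], TCP at [0.226, 0.636, 0.292] pointing down, gripper open.
Joint ranges: [-3.07, 3.07], [-1.43, 2.12], [-1.02, 1.25], [-3.03, 1.67], [-3.05, -0], [-3.03, 3.03]. Speed limits (rad/s): [2.39, 2.39, 3.01, 3.14, 3.14, 3.14].

### API

Orientations are given as [roll, pitch, yaw] about the fixed x, y, z axes, in that order (R = Rz(yaw) Ry(pitch) Rx(roll)).
In Python, from station import arm gives the robot as it stands. The module is installed in compiled form; this text tells all that it offers.
- The arm moves only by the tool move_arm, never from a script. Its argument "increments" is a list of rows, each an object of numbers: "jaw": the gripper command: -1 is shut, 1 is fully open, values between are in proportion; "dx", "dy", "dz": the shift along the tool's x, y, z in m; "twist": the turn about the tool's z in rad. A call has 1 to 12 rows; each row shifts and turns the commanded pose from where the row before left it, along the tool's axes as they then stand; what a row does not reach is not made up. A row lasts 1/12 s, in which the tool goes at most 41.7 mm and 7.16 degrees, less where a joint would pass 70% of its speed; a pose out of reach is approached as far as the arm can. A call is refused whole if a number of a shift passes 0.0417 or a number of a turn 0.125, either way. A call with a gripper value outside its range is refused whole. The fingers move at their own pace and stop on an object; "force" is the grip in N (left out, the last holds). Time passes only in rows, so rows that do not move let the fingers close. It gives the time, the measured TCP pose, the force, the opening and the grip force at its end, in the units of the state.
- arm.get_state(): the state, without advancing time (a new reading comes with each control period).
- arm.grab_frame(name): name is "scene" or "top"; returns the picture (480x640x3 uint8, blue, green, red); there is no depth.
- arm.camera_info(name): a dict with "K" (3x3 intrinsics, pixels), "extrinsics" (4x4, takes a point from camera to world coordinates). Camera axes: x right, y down, z forward; pixel columns grow to the right and rows downward; lengths in m; the calibration is good to about 2 mm. A picture is of the moment at which its call begins. camera_info takes no time and is no camera call.
- arm.job_done(): hands the job in; it is judged then, once.
Trained networks look in the newest picture that a camera, given by its name, has taken for a name from the list of things; names that differ only in an ending like _2 or _b are one class to them, and where a whole thing is asked for, a point or a joint stands for the part that bears it (a point fixed in the world has none). Each returns a list of dicts, best first, with "score" (0 to 1); they miss things now and then, are a little off and sometimes report something else, mostly with a low value. They report only what shows in the picture. A call takes as long as a camera call.
- arm.find_in(camera, name): "position" ([x, y, z] in m, in world coordinates, good to about 4 mm: the middle of the surface that is visible of it).
- arm.silhouettes(camera, name): "pixels" (480x640 bool, what is visible of it).
- arm.pinpoint(camera, name): "position" ([x, y, z] in m, in world coordinates, good to about 4 mm: a listed point, or the origin of a listed thing).
The state is a dict: "t": time; "q": joint angles; "qd": joint speeds; "joint_efforts": joint torques, N m; "eef_pos": TCP position; "ee_rot": TCP orientation; "force": force on the tool from outside, world axes, zero at the start; "moment": the same for the moment, N m; "width": finger opening in m; "gripper_force": force on a finger pad.
Only numpy, scipy, OpenCV 4.12 (cv2) and the standard library are available. Lean on these libraries where they do the work, as an engineer would, in place of code of your own. Each camera call takes 0.05 s, during which the arm holds its last target. There are 200 camera calls.

### The job

Press the black release button at the front of the jig so that its lid springs open to its stop. Then roll the round shaft where it lies in its V-grooves until its flat faces straight up, and press a fingertip down on the middle of the flat to feel that it lies level. Leave the shaft so with the lid open, and do not disturb the timer, the small jar or the vial beside the jig.

Things in the scene. Friction and masses are not known exactly. Their poses are not given: they have to be found in the camera images.
- jig: Fixed grey jig, a tray 136 (x) by 224 (y) mm with walls 40 mm high. Origin: centre of its underside, on the table; x points from the front (button side) to the hinge side, y along the shaft, z up. A foot plate in front, to x = -152, carries the button. Inside, two dark steel V-blocks 16 mm thick and 40 mm high, at y = -70 and +70, hold the shaft: axis along y at x = 0, 47 mm up
- button_top (a point): Middle of the level top of the black ribbed release paddle (52 mm in x, 44 mm in y), 34 mm above the table, at x = -121 mm in the jig's frame. It is sprung and tilts down by up to 10 mm here: about 1.3 N starts it, 6 N takes it fully down, the lid is released at about two thirds of the travel. It returns by itself
- lid (a joint): Opening angle of the lid, rad: 0 closed and held by a catch, 2.0 at its stop. A white plastic shell over the tray, its top 83 mm above the table when closed. Once released, a spring swings it up and back to the stop in about a second and holds it there
- lid_edge (a point): Middle of the lid's front face (closed: x = -68, 61 mm above the table, jig frame). The lid is hinged along y at x = +73, 41 mm up, and is 136 by 224 by 41 mm. Open, it leans back behind the hinge, its top about 190 mm above the table. While it opens, the front edge sweeps up from x = -68 to +x: keep the arm in front of that while pressing
- shaft (a joint): Roll angle of the shaft about the jig's y axis, rad: 0 (or a full turn, 6.28) when the flat faces straight up; it grows when the shaft's top moves to +x of the jig. Plain aluminium, diameter 44, length 180 mm; it turns without end in the V-grooves but cannot be lifted out; light friction (about 1 N at the rim) holds it where it is left. It starts at 1.0 to 5.28 (flat sideways or underneath)
- flat (a point): Middle of the shaft's milled flat, which is 58 mm long (y = 0 to +58 mm, jig frame) and 25 mm wide, 18 mm from the axis where the round is 22 mm, so 65 mm above the table when it faces up. The point's z axis is the flat's outward normal, its y axis lies along the shaft
- plain (a point): Point on the shaft's axis, 47 mm above the table, in the middle of its plain round part (y = -60 to 0 mm, jig frame; 44 mm diameter at every angle, top 69 mm above the table). A closed fingertip pressed on top here with 6 to 15 N and moved along the jig's x turns the shaft by about the distance moved / 22 mm; the arm and the contact give a little, so the first 1 to 4 mm may be lost
- timer: White lab timer, 58 x 62 x 18 mm, lying to the right of the jig; origin at its underside
- small_jar: Clear sample jar with white cap, 39 mm diameter, 46 mm high, standing to the left of the jig; origin at its underside
- vial: Small white vial, 19 mm diameter, 32 mm high, standing to the left of the jig; origin at its underside

How it is judged:
On the way, in this order (a step that is already met when the one before it is completed fails the run):
1. the lid has sprung open to its stop (value of joint lid above 1.9 rad), for 0.1 s.
2. a fingertip presses on the middle of the flat (over 1 N, within 28 mm of its centre seen from above) while it faces up within 11 degrees (angle between flat's own z axis and vertical below 0.2 rad and contact force between the fingers and shaft above 1 N and horizontal distance between the grasp point and flat below 0.028 m), for 0.1 s.
At the end, for the whole second after the job is handed in: The lid stands open at its stop (over 1.9 rad), the shaft lies still with its flat facing straight up within 8 degrees (0.14 rad) (value of joint lid above 1.9 rad and angle between flat's own z axis and vertical below 0.14 rad and velocity of joint shaft between -0.05 and 0.05 rad/s); the robot touches nothing.
It fails at once if the timer, small jar or vial is moved by more than 30 mm (distance of any of timer, small_jar, vial from where it was at the start of the episode above 0.03 m).
It also fails if it takes over 51 s, if anything falls off the work surface, if the arm or the gripper's body presses on something with over 40 N, if the wrist force passes 120 N, or if a joint passes its speed limit or range.

## Working session

There is one attempt and no reset: what is moved stays moved. The work goes in short steps, Python scripts to look and compute and a tool call to move; the robot and the scene stay as the last step left them, time stands still between calls to the robot, and variables do not carry over. Pictures are saved under pics/ and viewed, at most 10 in all, crops included, and the job is handed in when it is done.

Besides the shell and the picture viewer there is one more tool, called after "Emit:" in YAML: its name, and indented under it one key for each argument. move_arm: Moves the arm, as the interface text tells. Its arguments: {"type":"object","properties":{"increments":{"type":"array"},"force":{"type":"number"}},"required":["increments"]}

```bash
mkdir -p pics; python3 - <<'E'
from station import arm
import cv2,numpy as np
s=arm.get_state();print(s['t'],s['eef_pos'],s['ee_rot'],s['width'])
for c in ("scene","top"):
    cv2.imwrite(f"pics/{c}0.png",arm.grab_frame(c))
    e=arm.camera_info(c);print(c,np.round(e['extrinsics'],3).tolist())
    for n in ("jig","button_top","lid_edge","timer","small_jar","vial"):
        print(n,[(round(d['score'],2),np.round(d['position'],3).tolist()) for d in arm.pinpoint(c,n)[:2]])
E
```

```text
0.0 [0.22546148 0.63582174 0.29123664] [ 3.13998097e+00 -8.98405682e-05 -3.40868909e-01] 0.08753734446834639
scene [[-0.798, -0.461, 0.389, 0.231], [-0.603, 0.607, -0.518, 0.506], [0.002, -0.648, -0.762, 0.748], [0.0, 0.0, 0.0, 1.0]]
jig [(0.88, [0.573, -0.053, -0.0])]
button_top [(0.85, [0.453, -0.017, 0.036])]
lid_edge [(0.76, [0.51, -0.03, 0.059])]
timer [(0.61, [0.452, -0.01, 0.038])]
small_jar [(0.81, [0.593, 0.116, -0.003])]
vial [(0.61, [0.652, 0.078, -0.004])]
top [[-0.009, -0.992, 0.129, 0.429], [-1.0, 0.012, 0.023, 0.018], [-0.024, -0.128, -0.991, 1.159], [0.0, 0.0, 0.0, 1.0]]
jig []
button_top [(0.86, [0.451, -0.009, 0.033]), (0.31, [0.598, 0.116, 0.003])]
lid_edge [(0.61, [0.507, -0.034, 0.064])]
timer [(0.57, [0.502, -0.205, -0.0])]
small_jar [(0.57, [0.594, 0.117, 0.001])]
vial [(0.51, [0.654, 0.077, -0.001])]
```

View pics/top0.png

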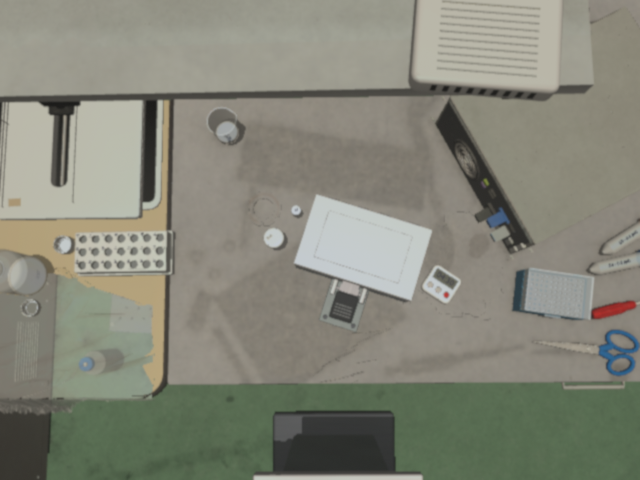

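View pics/scene0.png

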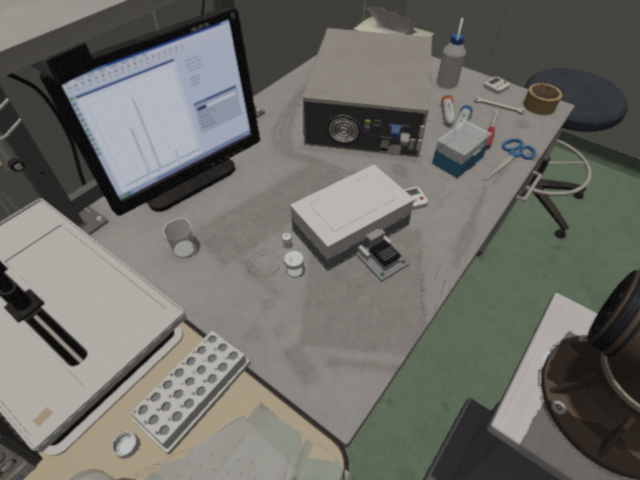

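The top view shows the closed lid with corners near (317,196), (431,229), (411,299) and (295,263). The button is at (346,305), the timer at (441,284), the jar at (274,238) and the vial at (296,210). The scene view agrees.

```bash
cat > h.py <<'E'
from station import arm
import cv2,numpy as np
def ray(c,uv,z):
    i=arm.camera_info(c);K=i['K'];E=np.array(i['extrinsics'])
    d=E[:3,:3]@np.linalg.inv(K)@np.array([uv[0],uv[1],1.]);o=E[:3,3]
    return (o+d*(z-o[2])/d[2])
def proj(c,P):
    i=arm.camera_info(c);K=np.array(i['K']);E=np.array(i['extrinsics'])
    p=E[:3,:3].T@(np.array(P)-E[:3,3]);p=K@p;return p[:2]/p[2]
E
python3 - <<'E'
from h import *
arm.grab_frame("top")
for n in ("lid","button_top"):
  for d in arm.silhouettes("top",n)[:1]:
    m=d['pixels'].astype('uint8');print(n,d['score'],m.sum())
    cs=cv2.findContours(m,0,2)[0];r=cv2.minAreaRect(max(cs,key=cv2.contourArea));b=cv2.boxPoints(r);print(b.tolist())
    for z in ((.083,) if n=="lid" else (.034,)): 
        w=np.array([ray("top",p,z) for p in b]);print(w.round(4).tolist(),w.mean(0),np.linalg.norm(w[0]-w[1]),np.linalg.norm(w[1]-w[2]))
for p in [(317,196),(431,229),(411,299),(295,263)]:print(ray("top",p,.083))
E
```

```text
lid 0.98 9300
[[291.99053955078125, 267.0292053222656], [316.316650390625, 191.6182861328125], [433.77191162109375, 229.507080078125], [409.44580078125, 304.9179992675781]]
[[0.5344, 0.0804, 0.083], [0.6743, 0.0346, 0.083], [0.6004, -0.1797, 0.083], [0.4634, -0.1312, 0.083]] [ 0.56814597 -0.04899162  0.083     ] 0.14722678643523585 0.22666128209077213
button_top 0.89 792
[[328.28448486328125, 316.3853454589844], [338.4404296875, 282.5321350097656], [361.00921630859375, 289.3027648925781], [350.853271484375, 323.1559753417969]]
[[0.4449, 0.0151, 0.034], [0.5086, -0.005, 0.034], [0.4953, -0.0475, 0.034], [0.4319, -0.0272, 0.034]] [ 0.47019484 -0.01611716  0.034     ] 0.06677289113254094 0.044560532382114375
[0.66602737 0.03338241 0.083     ]
[ 0.6014151  -0.17468521  0.083     ]
[ 0.47402971 -0.13432813  0.083     ]
[0.54174728 0.07484439 0.083     ]
```

Emit:
move_arm:
  increments:
    - {"dx":0.02,"dy":0.025,"jaw":-1}
    - {"dx":0.02,"dy":0.025,"jaw":-1}
    - {"dx":0.02,"dy":0.025,"jaw":-1}
    - {"dx":0.02,"dy":0.025,"jaw":-1}
    - {"dx":0.02,"dy":0.025,"jaw":-1}
    - {"dx":0.02,"dy":0.025,"jaw":-1}
    - {"dx":0.02,"dy":0.025,"jaw":-1}
    - {"dx":0.02,"dy":0.025,"jaw":-1}
    - {"dx":0.02,"dy":0.025,"jaw":-1}
    - {"dx":0.02,"dy":0.025,"jaw":-1}
    - {"dx":0.02,"dy":0.025,"jaw":-1}
    - {"dx":0.02,"dy":0.025,"jaw":-1}
  force: 10

```text
$.increments[0]: bad value
```

Emit:
move_arm:
  increments:
    - {"jaw":-1,"dx":0.02,"dy":0.025,"dz":0,"twist":-0.0025}
    - {"jaw":-1,"dx":0.02,"dy":0.025,"dz":0,"twist":-0.0025}
    - {"jaw":-1,"dx":0.02,"dy":0.025,"dz":0,"twist":-0.0025}
    - {"jaw":-1,"dx":0.02,"dy":0.025,"dz":0,"twist":-0.0025}
    - {"jaw":-1,"dx":0.02,"dy":0.025,"dz":0,"twist":-0.0025}
    - {"jaw":-1,"dx":0.02,"dy":0.025,"dz":0,"twist":-0.0025}
    - {"jaw":-1,"dx":0.02,"dy":0.025,"dz":0,"twist":-0.0025}
    - {"jaw":-1,"dx":0.02,"dy":0.025,"dz":0,"twist":-0.0025}
    - {"jaw":-1,"dx":0.02,"dy":0.025,"dz":0,"twist":-0.0025}
    - {"jaw":-1,"dx":0.02,"dy":0.025,"dz":0,"twist":-0.0025}
    - {"jaw":-1,"dx":0.02,"dy":0.025,"dz":0,"twist":-0.0025}
    - {"jaw":-1,"dx":0.02,"dy":0.025,"dz":0,"twist":-0.0025}
  force: 10

```text
t: 1.85
eef_pos: [0.3567, 0.2735, 0.2925]
ee_rot: [-3.141, -0.0, -0.31]
force: [1.2, -0.4, -0.1]
width: 0.0129
gripper_force: 0.0
```

Emit:
move_arm:
  increments:
    - {"jaw":-1,"dx":0.0175,"dy":0.024,"dz":0.01,"twist":0}
    - {"jaw":-1,"dx":0.0175,"dy":0.024,"dz":0.01,"twist":0}
    - {"jaw":-1,"dx":0.0175,"dy":0.024,"dz":0.01,"twist":0}
    - {"jaw":-1,"dx":0.0175,"dy":0.024,"dz":0.01,"twist":0}
    - {"jaw":-1,"dx":0.0175,"dy":0.024,"dz":0.01,"twist":0}
    - {"jaw":-1,"dx":0.0175,"dy":0.024,"dz":0.01,"twist":0}
    - {"jaw":-1,"dx":0.0175,"dy":0.024,"dz":0.01,"twist":0}
    - {"jaw":-1,"dx":0.0175,"dy":0.024,"dz":0.01,"twist":0}
    - {"jaw":-1,"dx":0.0175,"dy":0.024,"dz":0.01,"twist":0}
    - {"jaw":-1,"dx":0.0175,"dy":0.024,"dz":0.01,"twist":0}
    - {"jaw":-1,"dx":0,"dy":0,"dz":0,"twist":0}
    - {"jaw":-1,"dx":0,"dy":0,"dz":0,"twist":0}

```text
t: 2.85
eef_pos: [0.4497, -0.0085, 0.1917]
ee_rot: [3.141, 0.001, -0.314]
force: [-0.1, 0.9, 0.8]
width: 0.0007
gripper_force: 0.0
```

Emit:
move_arm:
  increments:
    - {"jaw":-1,"dx":0.001,"dy":0.001,"dz":0.025,"twist":0}
    - {"jaw":-1,"dx":0.001,"dy":0.001,"dz":0.025,"twist":0}
    - {"jaw":-1,"dx":0,"dy":0,"dz":0.025,"twist":0}
    - {"jaw":-1,"dx":0,"dy":0,"dz":0.01,"twist":0}
    - {"jaw":-1,"dx":0,"dy":0,"dz":0.005,"twist":0}
    - {"jaw":-1,"dx":0,"dy":0,"dz":0.003,"twist":0}
    - {"jaw":-1,"dx":0,"dy":0,"dz":0.003,"twist":0}
    - {"jaw":-1,"dx":0,"dy":0,"dz":0.003,"twist":0}
    - {"jaw":-1,"dx":0,"dy":0,"dz":0,"twist":0}

```text
t: 3.6
eef_pos: [0.4508, -0.009, 0.0936]
ee_rot: [-3.141, -0.0, -0.311]
force: [-4.9, 4.1, 6.6]
width: 0.0004
gripper_force: 3.4
```

Emit:
move_arm:
  increments:
    - {"jaw":-1,"dx":0,"dy":0,"dz":0.002,"twist":0}
    - {"jaw":-1,"dx":0,"dy":0,"dz":0.002,"twist":0}
    - {"jaw":-1,"dx":0,"dy":0,"dz":0,"twist":0}
    - {"jaw":-1,"dx":0,"dy":0,"dz":0,"twist":0}
    - {"jaw":-1,"dx":0,"dy":0,"dz":-0.01,"twist":0}
    - {"jaw":-1,"dx":0,"dy":0,"dz":-0.04,"twist":0}
    - {"jaw":-1,"dx":0,"dy":0,"dz":-0.04,"twist":0}
    - {"jaw":-1,"dx":0,"dy":0,"dz":-0.04,"twist":0}
    - {"jaw":-1,"dx":0,"dy":0,"dz":0,"twist":0}
    - {"jaw":-1,"dx":0,"dy":0,"dz":0,"twist":0}
    - {"jaw":-1,"dx":0,"dy":0,"dz":0,"twist":0}

```text
t: 4.52
eef_pos: [0.4511, -0.0093, 0.22]
ee_rot: [-3.14, -0.002, -0.311]
force: [0.3, 0.6, -0.1]
width: 0.0004
gripper_force: 0.0
```

```bash
python3 - <<'E'
from h import *
for c in ("top","scene"):
    cv2.imwrite(f"pics/{c}1.png",arm.grab_frame(c))
    for n in ("jig","button_top","plain","flat","lid_edge"):
        print(c,n,[(round(d['score'],2),np.round(d['position'],3).tolist()) for d in arm.pinpoint(c,n)[:2]])
i=cv2.imread("pics/top1.png")[170:350,240:480];j=cv2.imread("pics/scene1.png")[130:310,240:480]
cv2.imwrite("pics/c1.png",cv2.resize(np.hstack([i,j]),(800,300),interpolation=2))
E
```

```text
top jig [(0.61, [0.597, 0.115, 0.003]), (0.57, [0.569, -0.053, -0.002])]
top button_top [(0.68, [0.501, -0.204, 0.0])]
top plain [(0.86, [0.561, -0.079, 0.047])]
top flat [(0.59, [0.566, -0.013, 0.048])]
top lid_edge [(0.93, [0.714, -0.1, 0.16])]
scene jig [(0.97, [0.572, -0.05, -0.001])]
scene button_top [(0.85, [0.458, -0.014, 0.036])]
scene plain [(0.7, [0.457, -0.017, 0.035]), (0.69, [0.562, -0.083, 0.049])]
scene flat [(0.86, [0.563, -0.016, 0.051])]
scene lid_edge [(0.83, [0.716, -0.099, 0.161])]
```

View pics/c1.png

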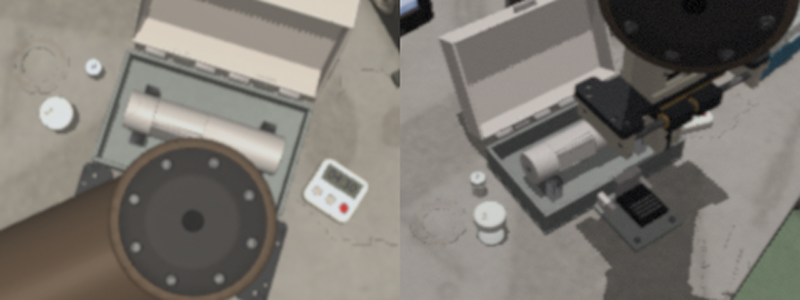

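The lid is open. The shaft is visible with its flat facing the front, at roughly -80° roll, and the timer, jar and vial are untouched. I'll move above the plain part now.

Emit:
move_arm:
  increments:
    - {"jaw":-1,"dx":0.03,"dy":0.0085,"dz":0,"twist":0}
    - {"jaw":-1,"dx":0.03,"dy":0.0085,"dz":0,"twist":0}
    - {"jaw":-1,"dx":0.03,"dy":0.0085,"dz":0,"twist":0}
    - {"jaw":-1,"dx":0.029,"dy":0.0085,"dz":0,"twist":0}
    - {"jaw":-1,"dx":0,"dy":0,"dz":0.025,"twist":0}
    - {"jaw":-1,"dx":0,"dy":0,"dz":0.025,"twist":0}
    - {"jaw":-1,"dx":0,"dy":0,"dz":0.025,"twist":0}
    - {"jaw":-1,"dx":0,"dy":0,"dz":0.005,"twist":0}
    - {"jaw":-1,"dx":0,"dy":0,"dz":0.0,"twist":0}
    - {"jaw":-1,"dx":0,"dy":0,"dz":0.0,"twist":0}

```text
t: 5.95
eef_pos: [0.5545, -0.0783, 0.1399]
ee_rot: [3.141, -0.0, -0.31]
force: [1.4, 0.9, 0.8]
width: 0.0004
gripper_force: 0.0
```

Emit:
move_arm:
  increments:
    - {"jaw":-1,"dx":0,"dy":0,"dz":0.003,"twist":0}
    - {"jaw":-1,"dx":0,"dy":0,"dz":0.002,"twist":0}
    - {"jaw":-1,"dx":0,"dy":0,"dz":0.001,"twist":0}
    - {"jaw":-1,"dx":0,"dy":0,"dz":0,"twist":0}
    - {"jaw":-1,"dx":0,"dy":0,"dz":0,"twist":0}

```text
t: 6.37
eef_pos: [0.555, -0.0782, 0.1347]
ee_rot: [-3.141, -0.003, -0.31]
force: [0.3, 0.1, 5.6]
width: 0.0007
gripper_force: 2.7
```

Emit:
move_arm:
  increments:
    - {"jaw":-1,"dx":0,"dy":0,"dz":0.001,"twist":0}
    - {"jaw":-1,"dx":0.002,"dy":0,"dz":0,"twist":0}
    - {"jaw":-1,"dx":0.002,"dy":0,"dz":0,"twist":0}
    - {"jaw":-1,"dx":0.002,"dy":0,"dz":0,"twist":0}
    - {"jaw":-1,"dx":0.002,"dy":0,"dz":0,"twist":0}
    - {"jaw":-1,"dx":0.002,"dy":0,"dz":0,"twist":0}
    - {"jaw":-1,"dx":0.002,"dy":0,"dz":0,"twist":0}
    - {"jaw":-1,"dx":0.002,"dy":0,"dz":0,"twist":0}
    - {"jaw":-1,"dx":0.002,"dy":0,"dz":0,"twist":0}
    - {"jaw":-1,"dx":0,"dy":0,"dz":0,"twist":0}

```text
t: 7.2
eef_pos: [0.571, -0.0834, 0.1344]
ee_rot: [-3.141, -0.004, -0.31]
force: [0.4, -1.3, 9.9]
width: 0.0007
gripper_force: 4.9
```

```bash
python3 - <<'E'
from h import *
for c in ("top","scene"):
    cv2.imwrite(f"pics/{c}2.png",arm.grab_frame(c))
    for n in ("flat",):
        print(c,n,[(round(d['score'],2),np.round(d['position'],3).tolist()) for d in arm.pinpoint(c,n)[:2]])
a=cv2.imread("pics/scene1.png")[190:260,300:380];b=cv2.imread("pics/scene2.png")[190:260,300:380]
cv2.imwrite("pics/c2.png",cv2.resize(np.hstack([a,b]),(800,350),interpolation=2))
E
```

```text
top flat []
scene flat [(0.73, [0.57, -0.018, 0.06])]
```

View pics/c2.png

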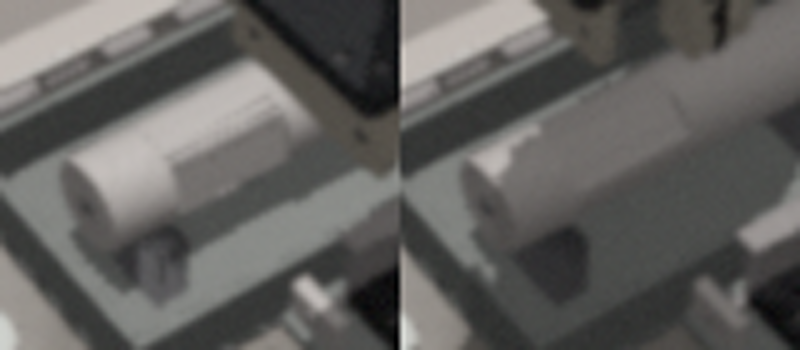

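The left crop is before the stroke, with the flat on the front side. In the right crop the flat, at about x 500-690 and y 90-210, is tilted up at around -38°. Next comes the second stroke.

Emit:
move_arm:
  increments:
    - {"jaw":-1,"dx":0,"dy":0,"dz":-0.008,"twist":0}
    - {"jaw":-1,"dx":0,"dy":0,"dz":0,"twist":0}
    - {"jaw":-1,"dx":-0.008,"dy":0,"dz":0,"twist":0}
    - {"jaw":-1,"dx":-0.007,"dy":0,"dz":0,"twist":0}
    - {"jaw":-1,"dx":0,"dy":0,"dz":0.004,"twist":0}
    - {"jaw":-1,"dx":0,"dy":0,"dz":0.002,"twist":0}
    - {"jaw":-1,"dx":0,"dy":0,"dz":0.001,"twist":0}
    - {"jaw":-1,"dx":0,"dy":0,"dz":0.001,"twist":0}
    - {"jaw":-1,"dx":0,"dy":0,"dz":0,"twist":0}
    - {"jaw":-1,"dx":0,"dy":0,"dz":0,"twist":0}

```text
t: 8.23
eef_pos: [0.5567, -0.0793, 0.1345]
ee_rot: [3.141, -0.004, -0.309]
force: [-2.0, -2.7, 18.6]
width: 0.0003
gripper_force: 9.0
```

Emit:
move_arm:
  increments:
    - {"jaw":-1,"dx":0,"dy":0,"dz":-0.0008,"twist":0}
    - {"jaw":-1,"dx":0.002,"dy":0,"dz":0,"twist":0}
    - {"jaw":-1,"dx":0.002,"dy":0,"dz":0,"twist":0}
    - {"jaw":-1,"dx":0.002,"dy":0,"dz":0,"twist":0}
    - {"jaw":-1,"dx":0.002,"dy":0,"dz":0,"twist":0}
    - {"jaw":-1,"dx":0.002,"dy":0,"dz":0,"twist":0}
    - {"jaw":-1,"dx":0.002,"dy":0,"dz":0,"twist":0}
    - {"jaw":-1,"dx":0.002,"dy":0,"dz":0,"twist":0}
    - {"jaw":-1,"dx":0,"dy":0,"dz":0,"twist":0}
    - {"jaw":-1,"dx":0,"dy":0,"dz":0,"twist":0}

```text
t: 9.07
eef_pos: [0.5697, -0.0835, 0.1345]
ee_rot: [3.141, -0.003, -0.309]
force: [-1.1, -4.1, 12.3]
width: 0.0006
gripper_force: 6.0
```

```bash
python3 - <<'E'
from h import *
for c in ("top","scene"):
    cv2.imwrite(f"pics/{c}3.png",arm.grab_frame(c))
    for n in ("flat",):
        print(c,n,[(round(d['score'],2),np.round(d['position'],3).tolist()) for d in arm.pinpoint(c,n)[:2]])
b=cv2.imread("pics/scene3.png")[190:260,300:380]
cv2.imwrite("pics/c3.png",cv2.resize(b,(640,560),interpolation=2))
E
```

```text
top flat []
scene flat [(0.68, [0.584, -0.023, 0.065])]
```

View pics/c3.png

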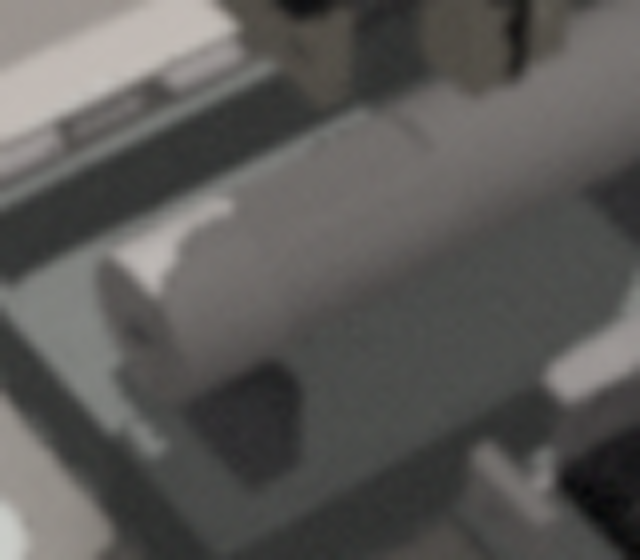

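The crop shows the flat near the top of the shaft, its visible end step at about (410,120). The finger is blocking the view, so I'll retreat for a clear look.

Emit:
move_arm:
  increments:
    - {"jaw":-1,"dx":0,"dy":0,"dz":-0.02,"twist":0}
    - {"jaw":-1,"dx":0,"dy":0,"dz":-0.03,"twist":0}
    - {"jaw":-1,"dx":0,"dy":0,"dz":-0.03,"twist":0}
    - {"jaw":-1,"dx":-0.035,"dy":0.01,"dz":0,"twist":0}
    - {"jaw":-1,"dx":-0.035,"dy":0.01,"dz":0,"twist":0}
    - {"jaw":-1,"dx":-0.035,"dy":0.01,"dz":0,"twist":0}
    - {"jaw":-1,"dx":-0.035,"dy":0.01,"dz":0,"twist":0}
    - {"jaw":-1,"dx":0,"dy":0,"dz":0,"twist":0}

```text
t: 9.93
eef_pos: [0.416, -0.0788, 0.212]
ee_rot: [3.141, 0.003, -0.312]
force: [-1.1, -0.4, -1.0]
width: 0.0004
gripper_force: 0.0
```

```bash
python3 - <<'E'
from h import *
for c in ("top","scene"):
    cv2.imwrite(f"pics/{c}4.png",arm.grab_frame(c))
    for k in range(4):
        if k: arm.grab_frame(c)
        for n in ("flat","plain"):
            print(c,n,[(round(d['score'],2),np.round(d['position'],4).tolist()) for d in arm.pinpoint(c,n)[:1]])
a=cv2.imread("pics/top4.png")[200:280,290:390];b=cv2.imread("pics/scene4.png")[185:265,310:410]
cv2.imwrite("pics/c4.png",cv2.resize(np.hstack([a,b]),(800,320),interpolation=2))
J=np.array([.5705,-.0505]);X=np.array([.952,-.307]);Y=np.array([.307,.952])
for roll in (-.35,-.2,0,.2,.35):
  for sgn in (-1,1):
    for y in (0,.058):
      px=.018*np.sin(roll)+sgn*.0126*np.cos(roll);pz=.047+.018*np.cos(roll)-sgn*.0126*np.sin(roll)
      P=np.r_[J+px*X+y*Y,pz];print(roll,sgn,y,((proj("top",P)-[290,200])*4).round(0),((proj("scene",P)-[310,185])*4+[400,0]).round(0))
E
```

```text
top flat [(0.82, [0.5884, -0.0212, 0.0648])]
top plain [(0.7, [0.5596, -0.0797, 0.0476])]
top flat [(0.59, [0.586, -0.0242, 0.064])]
top plain [(0.73, [0.5603, -0.0748, 0.0482])]
top flat [(0.85, [0.5847, -0.0229, 0.0648])]
top plain [(0.61, [0.559, -0.0771, 0.0451])]
top flat [(0.78, [0.5856, -0.0241, 0.0626])]
top plain [(0.7, [0.5037, -0.2053, -0.001])]
scene flat [(0.62, [0.5845, -0.0238, 0.0636])]
scene plain [(0.69, [0.5638, -0.0798, 0.0481])]
scene flat [(0.98, [0.5824, -0.0212, 0.0658])]
scene plain [(0.65, [0.5614, -0.0811, 0.0502])]
scene flat [(0.68, [0.5836, -0.0242, 0.0633])]
scene plain [(0.57, [0.5622, -0.0826, 0.0506])]
scene flat [(0.92, [0.5835, -0.0239, 0.0636])]
scene plain [(0.76, [0.5622, -0.0801, 0.047])]
-0.35 -1 0 [279. 229.] [590. 115.]
-0.35 -1 0.058 [160. 193.] [501. 163.]
-0.35 1 0 [295. 179.] [563.  77.]
-0.35 1 0.058 [175. 142.] [474. 124.]
-0.2 -1 0 [281. 225.] [587. 110.]
-0.2 -1 0.058 [162. 188.] [498. 157.]
-0.2 1 0 [297. 173.] [559.  75.]
-0.2 1 0.058 [177. 136.] [470. 121.]
0 -1 0 [283. 217.] [584. 102.]
0 -1 0.058 [164. 180.] [495. 149.]
0 1 0 [299. 166.] [555.  74.]
0 1 0.058 [180. 129.] [466. 120.]
0.2 -1 0 [286. 209.] [580.  95.]
0.2 -1 0.058 [166. 172.] [490. 142.]
0.2 1 0 [301. 160.] [551.  74.]
0.2 1 0.058 [182. 124.] [462. 120.]
0.35 -1 0 [288. 202.] [576.  90.]
0.35 -1 0.058 [168. 165.] [487. 137.]
0.35 1 0 [302. 156.] [548.  75.]
0.35 1 0.058 [183. 120.] [460. 120.]
```

View pics/c4.png

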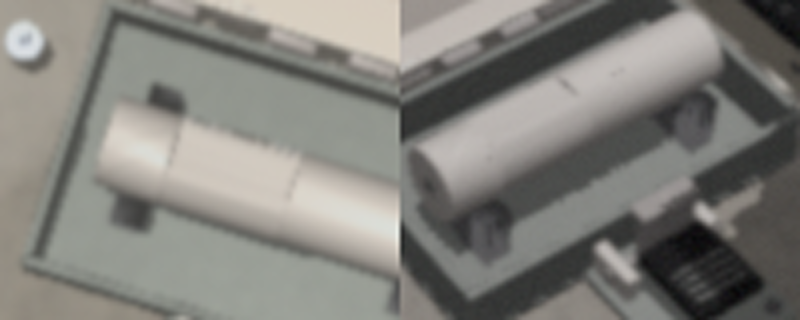

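In the top crop the flat's left and right ends are at about (184,122)-(168,165) and (299,155)-(288,200). That matches a roll of about +0.3 rad, so the shaft went slightly too far. I'll roll it back about 6.5 mm.

Emit:
move_arm:
  increments:
    - {"jaw":-1,"dx":0.0355,"dy":-0.011,"dz":0,"twist":0}
    - {"jaw":-1,"dx":0.0355,"dy":-0.011,"dz":0,"twist":0}
    - {"jaw":-1,"dx":0.0355,"dy":-0.011,"dz":0,"twist":0}
    - {"jaw":-1,"dx":0.0355,"dy":-0.01,"dz":0,"twist":0}
    - {"jaw":-1,"dx":0,"dy":0,"dz":0.03,"twist":0}
    - {"jaw":-1,"dx":0,"dy":0,"dz":0.03,"twist":0}
    - {"jaw":-1,"dx":0,"dy":0,"dz":0.012,"twist":0}
    - {"jaw":-1,"dx":0,"dy":0,"dz":0.003,"twist":0}
    - {"jaw":-1,"dx":0,"dy":0,"dz":0.002,"twist":0}
    - {"jaw":-1,"dx":0,"dy":0,"dz":0.001,"twist":0}
    - {"jaw":-1,"dx":0,"dy":0,"dz":0,"twist":0}
    - {"jaw":-1,"dx":0,"dy":0,"dz":0,"twist":0}

```text
t: 12.13
eef_pos: [0.5716, -0.0806, 0.1362]
ee_rot: [-3.141, -0.002, -0.311]
force: [-0.7, 0.0, 0.1]
width: 0.0007
gripper_force: 0.0
```

Emit:
move_arm:
  increments:
    - {"jaw":-1,"dx":-0.006,"dy":0,"dz":0,"twist":0}
    - {"jaw":-1,"dx":0,"dy":0,"dz":0.001,"twist":0}
    - {"jaw":-1,"dx":0,"dy":0,"dz":0.001,"twist":0}
    - {"jaw":-1,"dx":0,"dy":0,"dz":0.0005,"twist":0}
    - {"jaw":-1,"dx":0,"dy":0,"dz":0,"twist":0}
    - {"jaw":-1,"dx":0,"dy":0,"dz":0,"twist":0}

```text
t: 12.63
eef_pos: [0.5665, -0.0791, 0.1347]
ee_rot: [-3.141, -0.004, -0.31]
force: [-1.2, -1.1, 12.1]
width: 0.0007
gripper_force: 5.9
```

Emit:
move_arm:
  increments:
    - {"jaw":-1,"dx":-0.002,"dy":0,"dz":0,"twist":0}
    - {"jaw":-1,"dx":-0.002,"dy":0,"dz":0,"twist":0}
    - {"jaw":-1,"dx":-0.002,"dy":0,"dz":0,"twist":0}
    - {"jaw":-1,"dx":-0.001,"dy":0,"dz":0,"twist":0}
    - {"jaw":-1,"dx":0,"dy":0,"dz":0,"twist":0}
    - {"jaw":-1,"dx":0,"dy":0,"dz":0,"twist":0}
    - {"jaw":-1,"dx":0,"dy":0,"dz":-0.02,"twist":0}
    - {"jaw":-1,"dx":0,"dy":0,"dz":-0.03,"twist":0}
    - {"jaw":-1,"dx":0,"dy":0,"dz":-0.03,"twist":0}
    - {"jaw":-1,"dx":-0.04,"dy":0.01,"dz":0,"twist":0}
    - {"jaw":-1,"dx":-0.04,"dy":0.01,"dz":0,"twist":0}
    - {"jaw":-1,"dx":-0.04,"dy":0.01,"dz":0,"twist":0}

```text
t: 13.63
eef_pos: [0.4339, -0.0686, 0.2125]
ee_rot: [-3.141, -0.0, -0.311]
force: [-0.4, 2.2, 1.2]
width: 0.0006
gripper_force: 0.0
```

Emit:
move_arm:
  increments:
    - {"jaw":-1,"dx":-0.02,"dy":0.01,"dz":0,"twist":0}
    - {"jaw":-1,"dx":0,"dy":0,"dz":0,"twist":0}

```text
t: 13.8
eef_pos: [0.4083, -0.0726, 0.2127]
ee_rot: [-3.141, 0.0, -0.311]
force: [-0.5, -1.1, -0.7]
width: 0.0004
gripper_force: 0.0
```

```bash
python3 - <<'E'
from h import *
for c in ("top","scene"):
    cv2.imwrite(f"pics/{c}5.png",arm.grab_frame(c))
    P=[]
    for k in range(5):
        if k: arm.grab_frame(c)
        P+=[d['position'] for d in arm.pinpoint(c,"flat")[:1]]
    print(c,np.round(P,4).tolist(),np.median(P,0))
a=cv2.imread("pics/top5.png")[200:280,290:390];b=cv2.imread("pics/scene5.png")[185:265,310:410]
cv2.imwrite("pics/c5.png",cv2.resize(np.hstack([a,b]),(800,320),interpolation=2))
E
```

```text
top [[0.5813, -0.022, 0.0651], [0.58, -0.0233, 0.0643], [0.5821, -0.0207, 0.0635], [0.582, -0.0229, 0.0642], [0.582, -0.0223, 0.0635]] [ 0.582  -0.0223  0.0642]
scene [[0.5793, -0.0242, 0.0643], [0.5798, -0.0237, 0.0658], [0.578, -0.0225, 0.0652], [0.581, -0.0246, 0.0654], [0.58, -0.0233, 0.0646]] [ 0.5798 -0.0237  0.0652]
```

View pics/c5.png

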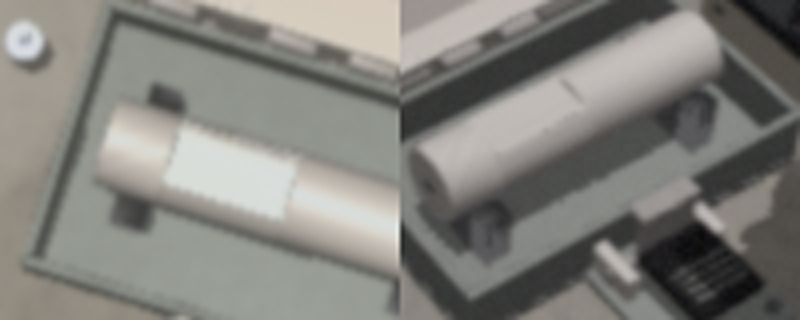

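In the top crop the flat is bright, with corners at about (183,123), (298,157), (282,219) and (165,183). That puts it within about 0.05 rad of up. Next I'll press its middle.

Emit:
move_arm:
  increments:
    - {"jaw":-1,"dx":0.029,"dy":-0.02,"dz":0,"twist":0}
    - {"jaw":-1,"dx":0.029,"dy":-0.02,"dz":0,"twist":0}
    - {"jaw":-1,"dx":0.029,"dy":-0.02,"dz":0,"twist":0}
    - {"jaw":-1,"dx":0.029,"dy":-0.02,"dz":0,"twist":0}
    - {"jaw":-1,"dx":0.029,"dy":-0.02,"dz":0,"twist":0}
    - {"jaw":-1,"dx":0,"dy":0,"dz":0.03,"twist":0}
    - {"jaw":-1,"dx":0,"dy":0,"dz":0.03,"twist":0}
    - {"jaw":-1,"dx":0,"dy":0,"dz":0,"twist":0}
    - {"jaw":-1,"dx":0,"dy":0,"dz":0,"twist":0}

```text
t: 15.55
eef_pos: [0.5808, -0.0215, 0.1512]
ee_rot: [3.139, 0.003, -0.311]
force: [0.0, -1.1, 0.2]
width: 0.0006
gripper_force: 0.0
```

Emit:
move_arm:
  increments:
    - {"jaw":-1,"dx":-0.001,"dy":0.001,"dz":0.012,"twist":0}
    - {"jaw":-1,"dx":0,"dy":0,"dz":0.004,"twist":0}
    - {"jaw":-1,"dx":0,"dy":0,"dz":0.002,"twist":0}
    - {"jaw":-1,"dx":0,"dy":0,"dz":0.0015,"twist":0}
    - {"jaw":-1,"dx":0,"dy":0,"dz":0.001,"twist":0}
    - {"jaw":-1,"dx":0,"dy":0,"dz":0.001,"twist":0}
    - {"jaw":-1,"dx":0,"dy":0,"dz":0,"twist":0}
    - {"jaw":-1,"dx":0,"dy":0,"dz":0,"twist":0}
    - {"jaw":-1,"dx":0,"dy":0,"dz":0,"twist":0}

```text
t: 16.3
eef_pos: [0.5807, -0.0217, 0.1313]
ee_rot: [-3.141, -0.0, -0.311]
force: [-0.0, 0.1, 2.2]
width: 0.0004
gripper_force: 0.8
```

Contact is at the expected height. I'll press a little harder so the fingertip evens out the flat, then retreat.

Emit:
move_arm:
  increments:
    - {"jaw":-1,"dx":0,"dy":0,"dz":0.001,"twist":0}
    - {"jaw":-1,"dx":0,"dy":0,"dz":0.001,"twist":0}
    - {"jaw":-1,"dx":0,"dy":0,"dz":0,"twist":0}
    - {"jaw":-1,"dx":0,"dy":0,"dz":0,"twist":0}
    - {"jaw":-1,"dx":0,"dy":0,"dz":0,"twist":0}
    - {"jaw":-1,"dx":0,"dy":0,"dz":0,"twist":0}

```text
t: 16.8
eef_pos: [0.5816, -0.022, 0.1309]
ee_rot: [-3.141, -0.003, -0.31]
force: [-2.1, -1.9, 12.9]
width: 0.0004
gripper_force: 6.3
```

Emit:
move_arm:
  increments:
    - {"jaw":-1,"dx":0,"dy":0,"dz":-0.01,"twist":0}
    - {"jaw":-1,"dx":0,"dy":0,"dz":-0.02,"twist":0}
    - {"jaw":-1,"dx":0,"dy":0,"dz":-0.03,"twist":0}
    - {"jaw":-1,"dx":0,"dy":0,"dz":-0.03,"twist":0}
    - {"jaw":-1,"dx":-0.035,"dy":0.022,"dz":0,"twist":0}
    - {"jaw":-1,"dx":-0.035,"dy":0.022,"dz":0,"twist":0}
    - {"jaw":-1,"dx":-0.035,"dy":0.022,"dz":0,"twist":0}
    - {"jaw":-1,"dx":-0.035,"dy":0.022,"dz":0,"twist":0}
    - {"jaw":-1,"dx":0,"dy":0,"dz":0,"twist":0}
    - {"jaw":-1,"dx":0,"dy":0,"dz":0,"twist":0}

```text
t: 17.63
eef_pos: [0.4184, -0.0633, 0.2198]
ee_rot: [-3.14, -0.001, -0.311]
force: [0.1, -0.1, 0.8]
width: 0.0004
gripper_force: 0.0
```

```bash
python3 - <<'E'
from h import *
for c in ("top","scene"):
    cv2.imwrite(f"pics/{c}6.png",arm.grab_frame(c))
    P=[]
    for k in range(5):
        if k: arm.grab_frame(c)
        P+=[d['position'] for d in arm.pinpoint(c,"flat")[:1]]
    print(c,np.median(P,0),[np.round(d['position'],3) for d in arm.pinpoint(c,"lid_edge")[:1]])
a=cv2.imread("pics/top6.png")[200:280,290:390];b=cv2.imread("pics/scene6.png")[185:265,310:410]
cv2.imwrite("pics/c6.png",cv2.resize(np.hstack([a,b]),(800,320),interpolation=2))
E
```

```text
top [ 0.5825 -0.0219  0.0643] []
scene [ 0.5793 -0.0225  0.0674] [array([ 0.716, -0.097,  0.159])]
```

View pics/c6.png

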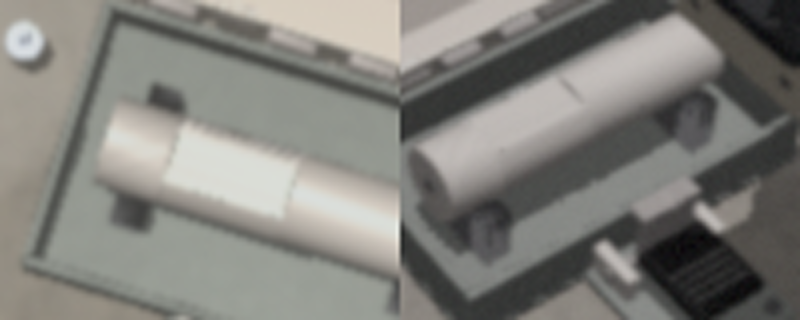

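The flat looks bright and nearly unchanged in the top crop, with its lower corners at (163,182) and (282,217). I'll check its edges against the shaft outline numerically.

```bash
python3 - <<'E'
from h import *
J=np.array([.5705,-.0505]);X=np.array([.952,-.307]);Y=np.array([.307,.952])
im=cv2.cvtColor(cv2.imread("pics/top6.png"),cv2.COLOR_BGR2GRAY).astype(np.float32)
xs=np.arange(-30,31,1.5)
def prof(y0,y1,z):
    out=[]
    for x in xs:
        uv=np.array([proj("top",np.r_[J+x/1e3*X+y/1e3*Y,z]) for y in np.arange(y0,y1,2)],np.float32)
        out.append(cv2.remap(im,uv[:,:1].copy(),uv[:,1:].copy(),1).mean())
    return np.array(out)
for n,a in (("flat z65",prof(8,50,.065)),("plain z47",prof(-50,-8,.047)),("leftround z47",prof(64,84,.047))):
    print(n);print(' '.join(f"{x:.0f}:{v:.0f}" for x,v in zip(xs,a)))
# expected silhouette of round, in jig x at z=.047 plane
c=np.array(arm.camera_info("top")['extrinsics'])[:3,3];d=(c[:2]-J);cx=d@X;cz=c[2]-.047
L=np.hypot(cx,cz);t=np.arctan2(cx,cz);b=np.arcsin(.022/L)
print("sil",[1e3*(cx-cz*np.tan(t+s*b)) for s in(1,-1)])
E
```

```text
flat z65
-30:153 -28:146 -27:131 -26:113 -24:106 -22:115 -21:129 -20:142 -18:151 -16:160 -15:172 -14:188 -12:205 -10:216 -9:218 -8:218 -6:218 -4:218 -3:219 -2:219 0:219 2:219 3:219 4:219 6:219 8:219 9:219 10:217 12:212 14:201 15:184 16:168 18:153 20:144 21:143 22:146 24:147 26:148 27:148 28:148 30:148
plain z47
-30:156 -28:155 -27:150 -26:139 -24:122 -22:109 -21:111 -20:124 -18:139 -16:151 -15:162 -14:170 -12:177 -10:183 -9:189 -8:194 -6:201 -4:207 -3:213 -2:216 0:219 2:220 3:220 4:218 6:214 8:209 9:203 10:197 12:190 14:184 15:178 16:171 18:162 20:151 21:144 22:142 24:145 26:148 27:150 28:150 30:150
leftround z47
-30:92 -28:91 -27:89 -26:87 -24:85 -22:87 -21:97 -20:114 -18:130 -16:144 -15:154 -14:163 -12:171 -10:177 -9:183 -8:188 -6:194 -4:200 -3:205 -2:210 0:213 2:215 3:216 4:214 6:211 8:206 9:200 10:194 12:189 14:183 15:177 16:170 18:162 20:151 21:135 22:116 24:97 26:88 27:87 28:90 30:95
sil [np.float64(-22.157200590202653), np.float64(22.278781568791455)]
```

```bash
python3 -c "
from station import arm
print(arm.job_done())"
```

```text
the job is handed in; nothing more can be done
None
```

I handed the job in; the judge returned no verdict. The lid is open at its stop, the flat faces up to within about 0.1 rad by the camera images, I pressed its middle with about 13 N, and the arm went nowhere near the timer, jar or vial.

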